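Load the pitch block and lower the engraving spindle

ROBOT

A 6-joint arm with a two-finger parallel gripper is mounted at the origin on the work surface. World frame = base frame: x ahead of the robot, y to its left, z up, the work surface at z = 0. Lengths are in mm, angles in rad, forces in N, time in s.
With the tool pointing down it reaches from about 350 to 975 mm from the base axis. Payload 17.4 kg.
Tool frame: the origin (TCP) lies between the finger pads; the fingertips stand 11 mm ahead of it and the grasp point (between the pads) lies 8 mm behind it; y points along the fingers, z is the direction in which the jaws open and shut, and the axes are right-handed (so a half turn about y gives the same grasp; the last joint's range is limited). The gripper opens to 85 mm and grips with 20 to 120 N. Pads are 22 mm wide; open, the fingers measure 114 mm over their backs; the gripper's body (76 mm by 85 mm) begins 54 mm behind the grasp point. The pads swing forward as they close: fully open they stand 13 mm farther back than shut.
Start: joints at [1.084, 0.116, 1.442, -0, 1.584, -0.038], TCP at [292.881, 608.156, 213.103] pointing down, gripper open.
Joint ranges: [-2.83, 2.83], [-0.83, 2.19], [0.07, 2.5], [-1.14, 4.28], [0.01, 3], [-2.97, 2.97]. Speed limits (rad/s): [1.89, 1.89, 2.22, 3.14, 3.14, 3.14].

INTERFACE

Orientations are given as a 3x3 rotation matrix whose columns are the frame's x, y, z axes.
In Python, from bench import r gives the robot as it stands.
- The arm moves only by the tool arm_command, never from a script. Its argument "rows" is a list of rows, each a list of 4 numbers: the shift along the tool's x, y, z in cm, then the turn about the tool's y in degrees. In form: [[dx, dy, dz, turn], ...]. A call has 1 to 8 rows; each row shifts and turns the commanded pose from where the row before left it, along the tool's axes as they then stand; what a row does not reach is not made up. A row lasts 1/8 s, in which the tool goes at most 62.5 mm and 10.7 degrees, less where a joint would pass 70% of its speed; a pose out of reach is approached as far as the arm can. A call with a gripper value outside its range is refused whole. "fingers" is the opening, from 0 (shut) to 1 (fully open), set as the call begins (left out, the last holds). The fingers move at their own pace and stop on an object; "newtons" is the grip in N (left out, the last holds). Time passes only in rows, so rows that do not move let the fingers close. It gives the time, the measured TCP pose, the force and the opening at its end, in the units of the state.
- r.get_obs(): the state, without advancing time (a new reading comes with each control period).
- r.camera(name): name is "scene" or "top" or "wrist"; returns a dict with "color" (420x560x3 uint8, blue, green, red), "fov_y" (degrees; the focal length in pixels is half the picture's height over the tangent of half this angle, whatever the lens; pixels are square), "cx", "cy" (the principal point, pixels), "T" (4x4, takes a point from camera to world coordinates); the wrist camera has in their place "hand_eye" (4x4, takes a point from camera to tool coordinates, whose origin is the TCP and whose axes are the tool frame's). Camera axes: x right, y down, z forward; pixel columns grow to the right and rows downward; lengths in mm; the calibration is good to about 2 mm. A picture is of the moment at which its call begins: read the wrist's pose just before it. There is no depth.
- r.finish_job(): hands the job in, once; it reports no verdict.
The state is a dict: "time_s": time; "joint_positions": joint angles; "qvel": joint speeds; "joint_torque": joint torques, N m; "ee_pos": TCP position; "eef_rot": TCP orientation; "ft_force": force on the tool from outside, world axes, zero at the start; "ft_torque": the same for the moment, N m; "opening": finger opening in mm.
Only numpy, scipy, OpenCV 4.12 (cv2) and the standard library are available. Lean on these libraries where they do the work, as an engineer would, in place of code of your own. Each camera call takes 0.05 s, during which the arm holds its last target. There are 200 camera calls.

TASK

Lift the engraving machine's side lever all the way up to raise the spindle, then slide the pitch block with its brass plaque along the bed, centred and square under the spindle, until its end is fully home against the stop. Then lower the lever only until the spindle's sprung nose bears lightly on the brass, and let go; never press it hard, and leave the hammer, bowl and jar where they are.

Things in the scene. Friction and masses are not known exactly. Their poses are not given: they have to be found in the camera images.
- bed: Flat steel bed of the fixed engraving machine, 380 x 200 x 20 mm. Origin: on its underside (table level), straight below the vertical spindle axis; top face 20 mm higher. x runs along the bed from the open loading end towards stop and column, y to the left, z up. It spans x -250 to +130, y -100 to +100 mm; centre line y = 0.
- stop (a point): Middle of the stop's face, which looks to the loading end (bed -x): a dark steel bar 56 mm wide, as wide as the block, 30 mm tall on the bed, centred on the bed's centre line, its face at bed x = +45 mm. This point is 35 mm above the table.
- head: Grey column and head fixed on the bed; same origin and axes as bed. Head box x -35 to +75, y -40 to +40, z 125 to 225 mm; motor on top, radius 28, to z = 275; column x 75 to 125, y -28 to +28. It carries the lever and the spindle with brass collar and dark sprung nose (24 mm across, tip 18 mm), which rises 50 mm per rad of lever.
- spindle (a point): Point on the spindle axis at the head's underside, 125 mm above the table; the nose hangs below. How far the nose stands out differs each time (18 mm range) and is not measured: on the loaded block it touches at a lever value between 0.42 and 0.78, to be felt or seen. It pushes back with 4 N at touch, 1.2 N more per mm. Lightly means 3 to 12 N; over 20 N is hard.
- lift_lever (a joint): Angle of the side lever, rad: 0 = fully down (points 0.6 rad below level), 0.6 = level, 1.2 = fully up (0.6 rad above level); end stops at 0 and 1.2. Stiff friction (0.7 N m, some 6 N at the grip) keeps it where it is left; each newton on the nose adds about 0.45 N at the grip.
- lever_pivot (a point): Pivot of the lever on the head's left (+y) side, 45 mm from the spindle axis, 190 mm above the table. The pivot axis is along the bed's x; the lever sticks out to the bed's +y and swings in the upright plane through the spindle axis.
- lever_grip (a point): Middle of the lever's black plastic grip, 115 mm from the pivot. The grip is a round bar 18 mm thick, from 80 to 145 mm from the pivot, along the lever (a 12 mm steel rod leads to it). Moves with the lever.
- block: Loose pitch block, 170 (x) x 56 (y) x 42 (z) mm, about 0.55 kg: wood with black pitch and a brass plaque on top. Origin: centre of its underside, on the bed. Its +x end goes to the stop; the brass lies nearer that end, bare pitch shows at the other. Home, it reaches from bed x -125 to +45 mm, so the -x end stays clear of the head and can be gripped across the 56 mm width.
- block_end (a point): Middle of the block's +x end face, half-way up (21 mm above its underside).
- hammer: Bystander: chasing hammer 220 mm long lying on the table to the right of the bed; origin on its underside.
- bowl: Bystander: brass bowl, 110 mm across, 45 mm tall, right of the machine; origin at the centre of its underside.
- oil: Bystander: amber jar, 48 mm across, 90 mm tall, on the table to the left of the bed's loading end; origin at the centre of its underside.
There are look-alikes about, which are no part of the job. Of the things like the block, leave any that is grey, purple or red; of the rest the smaller one is meant.

How it is judged (in metres and radians):
On the way, in this order (a step that is already met when the one before it is completed fails the run):
1. the lever is raised fully (above 1.1 rad) (value of joint lift_lever above 1.1 rad), for 0.2 s.
2. the block is home: end within 3 mm of the stop, within 10 mm of the centre line, square within 4 degrees (x of block_end in the frame of bed above 0.042 m and y of block_end in the frame of bed between -0.01 and 0.01 m and angle between the x axis of block and the x axis of bed, either way round below 0.07 rad), for 0.2 s.
At the end, for the whole second after the job is handed in: The block lies flat on the bed, end within 3 mm of the stop, within 10 mm of the centre line and square within 4 degrees, at rest, with the nose bearing on it with 3 to 12 N by itself, the lever released (all of step 2 and contact force between head and block between 3 and 12 N and z of block in the frame of bed below 0.024 m and linear speed of block below 0.01 m/s); the robot touches nothing.
It fails at once if the nose is pressed hard on the block (over 20 N) (contact force between head and block above 20 N).
It fails at once if the hammer, bowl or jar is moved by more than 15 mm (distance of any of hammer, bowl, oil from where it was at the start of the episode above 0.015 m).
It also fails if it takes over 72 s, if anything falls off the work surface, if the arm or the gripper's body presses on something with over 40 N, if the wrist force passes 120 N, or if a joint passes its speed limit or range.

## Working session

There is one attempt and no reset: what is moved stays moved. The work goes in short steps, Python scripts to look and compute and a tool call to move; the robot and the scene stay as the last step left them, time stands still between calls to the robot, and variables do not carry over. Pictures are saved under pics/ and viewed, about 8 in all and at most 12, crops included, and the job is handed in when it is done.

Besides the shell and the picture viewer there is one more tool, called after ">>>" as name(argument=value, ...), one argument or row to a line, values as JSON. arm_command: Moves the arm, as the interface text tells. Its arguments: {"type":"object","properties":{"rows":{"type":"array","items":{"type":"array","items":{"type":"number"}}},"fingers":{"type":"number"},"newtons":{"type":"number"}},"required":["rows"]}

```bash
ls; mkdir -p pics
cat > h.py <<'E'
import numpy as np, cv2, pickle
from bench import r
def shot(n,f):
    o=r.get_obs(); c=r.camera(n); cv2.imwrite(f'pics/{f}.png',c['color'])
    if 'T' in c: T=np.array(c['T'])
    else:
        E=np.eye(4);E[:3,:3]=o['eef_rot'];E[:3,3]=o['ee_pos'];T=E@np.array(c['hand_eye'])
    d=dict(T=T,fl=c['color'].shape[0]/2/np.tan(np.radians(c['fov_y'])/2),cx=c['cx'],cy=c['cy'],img=c['color'])
    pickle.dump(d,open(f'pics/{f}.pkl','wb')); return d
def load(f): return pickle.load(open(f'pics/{f}.pkl','rb'))
def ray(d,u,v):
    k=np.array([(u-d['cx'])/d['fl'],(v-d['cy'])/d['fl'],1]); return d['T'][:3,3],d['T'][:3,:3]@k
def onz(d,u,v,z):
    o,k=ray(d,u,v); return o+k*(z-o[2])/k[2]
def proj(d,p):
    q=d['T'][:3,:3].T@(np.array(p)-d['T'][:3,3]); return q[:2]/q[2]*d['fl']+[d['cx'],d['cy']]
def tri(d1,p1,d2,p2):
    o1,k1=ray(d1,*p1);o2,k2=ray(d2,*p2)
    s=np.linalg.lstsq(np.c_[k1,-k2],o2-o1,rcond=None)[0]
    a,b=o1+k1*s[0],o2+k2*s[1]; return (a+b)/2,np.linalg.norm(a-b)
E
python3 - <<'E'
from h import *
np.set_printoptions(precision=3,suppress=True)
o=r.get_obs();print(o)
for n in('scene','top'):
    d=shot(n,n+'0');print(n,d['T'],d['fl'],d['cx'],d['cy'])
cv2.imwrite('pics/both.png',np.vstack([load('scene0')['img'],load('top0')['img']])[:, :])
E
```

```text
pics
{'time_s': 0.0, 'joint_positions': array([ 1.084,  0.117,  1.442,  0.   ,  1.584, -0.038]), 'qvel': array([ 0.   , -0.   , -0.   ,  0.002,  0.001, -0.001]), 'joint_torque': array([ -0.001, -73.198, -63.249,   0.   ,   0.006,   0.   ]), 'ee_pos': array([292.764, 607.965, 212.349]), 'eef_rot': array([[ 0.901, -0.001,  0.434],
       [-0.434, -0.001,  0.901],
       [-0.   , -1.   , -0.001]]), 'ft_force': array([ 0.085, -0.078, -0.222]), 'ft_torque': array([-0.036, -0.023, -0.018]), 'opening': 85.3439576160147}
scene [[  -0.049    0.905   -0.423 1039.801]
 [   0.999    0.045   -0.019  138.626]
 [   0.002   -0.424   -0.906 1236.676]
 [   0.       0.       0.       1.   ]] 410.7701625638466 277.031110822449 212.5105066852691
top [[  -0.028   -0.989    0.146  316.658]
 [  -0.999    0.032    0.02   104.519]
 [  -0.025   -0.146   -0.989 1355.117]
 [   0.       0.       0.       1.   ]] 436.3668865268597 279.462513393239 209.32911998670392
```

View pics/scene0.png

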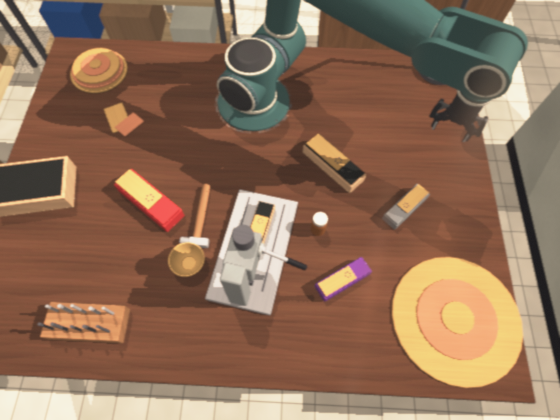

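View pics/top0.png

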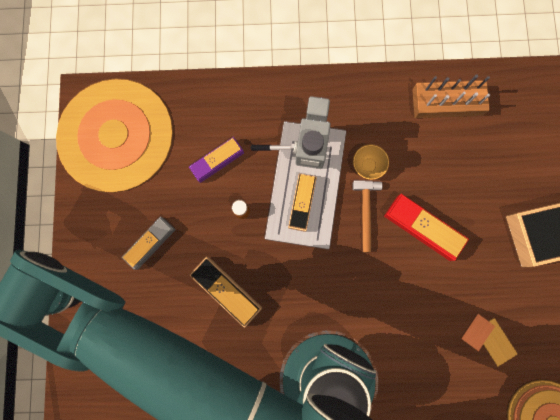

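Scene and top both show two blocks in wood with pitch. One lies on the bed, at top (303,200) and scene (261,222). A larger one lies on the table, at top (226,292). The grey, purple and red ones are excluded, so I take the smaller one, on the bed, and will confirm that in a crop.

Run:
```python
from h import *
a=load('top0')['img'][90:255,240:360]; b=load('scene0')['img'][185:315,200:320]
a=cv2.resize(a,None,fx=3.3,fy=3.3,interpolation=cv2.INTER_CUBIC); b=cv2.resize(b,None,fx=3.3,fy=3.3,interpolation=cv2.INTER_CUBIC)
b=cv2.copyMakeBorder(b,0,a.shape[0]-b.shape[0],0,0,0)
cv2.imwrite('pics/crop.png',np.hstack([a,b]));print(a.shape)
d=load('top0')
P=[onz(d,*p,20) for p in((286,122),(345,128),(330,247),(266,240))]
print(np.round(P),[np.linalg.norm(P[i]-P[i-1]) for i in range(4)])
for n in('top0',):
    hsv=cv2.cvtColor(d['img'],cv2.COLOR_BGR2HSV)
    m=cv2.inRange(hsv,(0,0,110),(180,50,255))
    k,l,s,c=cv2.connectedComponentsWithStats(m)
    for i in range(1,k):
        if s[i,4]>800:print(s[i],c[i])
    i=l[235,290];print(i)
    cs,_=cv2.findContours((l==i).astype(np.uint8),0,2)
    box=cv2.boxPoints(cv2.minAreaRect(max(cs,key=len)));print(box)
    # block mask: brass
    m=cv2.inRange(hsv,(12,90,110),(35,255,255));k,l,s,c=cv2.connectedComponentsWithStats(m)
    for i in range(1,k):
        if s[i,4]>150:print('brass',s[i],c[i],cv2.minAreaRect(np.argwhere(l==i)[:,::-1].astype(np.float32)))
```

```text
(544, 396, 3)
[[795. 103.  20.]
 [768. -83.  20.]
 [393. -19.  20.]
 [420. 176.  20.]] [np.float64(381.1112680774945), np.float64(188.11790708554426), np.float64(380.0889730534476), np.float64(196.4521575529455)]
[ 265   97   81  152 6454] [306.08475364 178.66888751]
[   0  132   20  149 1467] [  7.14792093 197.06407635]
157
[[256.845   238.40071]
 [277.52194  91.59463]
 [349.5439  101.73857]
 [328.86697 248.54465]]
brass [  56   78  117  115 8221] [113.64237927 136.32331833] ((114.0, 135.0), (114.0, 116.0), 90.0)
brass [ 412   79   78   39 2002] [448.91158841  97.17482517] ((450.10491943359375, 96.81159973144531), (34.64929962158203, 75.59848022460938), 85.42607879638672)
brass [204 139  36  30 467] [221.80085653 153.11349036] ((221.8647003173828, 153.03048706054688), (13.287675857543945, 35.17628860473633), 55.491477966308594)
brass [ 353  144   36   37 1013] [370.67226061 161.93978282] ((370.800048828125, 161.6000213623047), (35.77708435058594, 34.882659912109375), 63.43495178222656)
brass [288 174  29  57 765] [302.90326797 196.30065359] ((301.9585876464844, 201.91510009765625), 
[... 550 characters left out ...]
06, 248.50003051757812), (15.55634880065918, 38.18376159667969), 45.0)
brass [ 190  256   71   72 1403] [230.63221668 298.32002851] ((224.8868408203125, 291.8138732910156), (77.67694854736328, 27.013086318969727), 43.451839447021484)
brass [483 318  34  49 827] [498.71100363 344.75332527] ((495.7764587402344, 342.005859375), (43.333518981933594, 23.852611541748047), 57.52880859375)
brass [508 381  52  39 397] [526.30982368 394.37279597] ((528.9344482421875, 394.9369812011719), (21.307844161987305, 61.853424072265625), 55.17551040649414)
brass [519 389  41  31 675] [538.21777778 402.57037037] ((537.9859008789062, 403.1745300292969), (21.853933334350586, 48.56429672241211), 60.945396423339844)
```

View pics/crop.png

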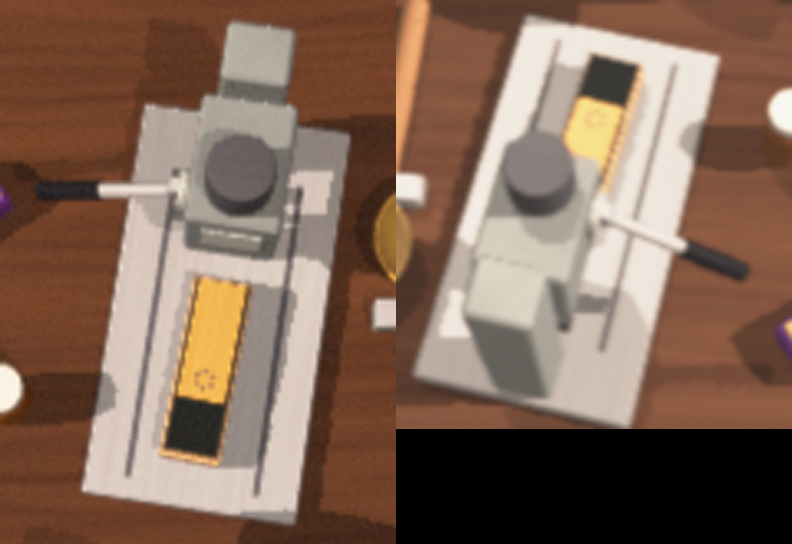

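The crop confirms it: the smaller wood and pitch block lies on the bed, with brass towards the head and bare pitch at the loading end. The lever grip in the top view runs from about (251,148) to (269,148). In the scene view it runs from (289,261) to (306,267).

```bash
cat >> h.py <<'E'
def fitbed(W,L):
    W=np.array(W)[:,:2];L=np.array(L,float)[:,:2];a=W-W.mean(0);b=L-L.mean(0)
    th=np.arctan2((b[:,0]*a[:,1]-b[:,1]*a[:,0]).sum(),(a*b).sum());R=np.array([[np.cos(th),-np.sin(th)],[np.sin(th),np.cos(th)]])
    t=W.mean(0)-R@L.mean(0);return th,t,np.abs(W-(L@R.T+t)).max()
E
python3 - <<'E'
from h import *
np.set_printoptions(precision=1,suppress=True)
t,s=load('top0'),load('scene0')
L=[[130,100],[130,-100],[-250,-100],[-250,100]]
A=[onz(t,*p,20) for p in((284.2,121.2),(346,129.7),(329.7,248.8),(264.8,238.8))]
B=[onz(s,*p,20) for p in((271.5,314.4),(205.8,298.6),(239.7,189.5),(298.2,202.3))]
for X in(A,B): print(np.array(X),fitbed(X,L))
th,o,e=fitbed(A+B,L+L);print(th,np.degrees(th),o,e)
R=np.array([[np.cos(th),-np.sin(th)],[np.sin(th),np.cos(th)]])
bl=[onz(t,*p,62) for p in((299.1,173.9),(315.8,175.8),(306.1,230.9),(288.5,227.9))]
Lb=[[85,28],[85,-28],[-85,-28],[-85,28]]
b=fitbed(bl,Lb);print('block',b,R.T@(b[1]-o),np.degrees(b[0]-th))
for a,c in(((251.2,147.6),(305.8,266.8)),((269.4,147.6),(289.1,261.4))):
    p,e=tri(t,a,s,c);print('lever',p,e,R.T@(p[:2]-o))
E
```

```text
[[797.5 108.6  20. ]
 [762.2 -86.1  20. ]
 [387.8 -17.7  20. ]
 [424.3 179.3  20. ]] (np.float64(-0.18334002719969864), array([651.9,  35.1]), np.float64(1.0854040131832505))
[[801.2 112.6  20. ]
 [764.5 -85.3  20. ]
 [392.3 -16.8  20. ]
 [430.5 180.7  20. ]] (np.float64(-0.18301512667499895), array([656.1,  36.9]), np.float64(1.9888867741743752))
-0.18317781071613146 -10.495315454480597 [654.  36.] 4.062291359009009
block (np.float64(-0.21349946989784407), array([528.3,  61.4]), np.float64(2.850854421924055)) [-128.3    2.1] -1.7373030989462344
lever [683.8 205.6 122.5] 2.9237019327891 [ -1.6 172.2]
lever [676.5 154.7 140.7] 3.0649214138049485 [  0.5 120.8]
```

>>> arm_command(
  rows=[
    [0,0,0,10.7],
    [0,0,0,10.7],
    [0,0,0,10.7],
    [0,0,0,10.7],
    [0,0,0,10.7],
    [0,0,0,10.7],
    [0,0,0,10.6],
    [0,0,0,0],
  ],
  fingers=1,
)

```text
time_s: 1.1
ee_pos: [292.8, 608.0, 212.7]
eef_rot: [[-0.181, -0.0, 0.983], [-0.983, -0.001, -0.181], [0.001, -1.0, -0.0]]
ft_force: [-0.8, -0.1, -0.6]
opening: 85.2
```

>>> arm_command(
  rows=[
    [2.9,0,3.8,0],
    [2.9,0,3.8,0],
    [2.9,0,3.8,0],
    [2.9,0,3.8,0],
    [2.9,0,3.8,0],
    [2.9,0,3.8,0],
    [2.9,0,3.8,0],
    [2.9,0,3.8,0],
  ],
)

```text
time_s: 2.1
ee_pos: [550.3, 323.2, 213.0]
eef_rot: [[-0.177, -0.0, 0.984], [-0.984, -0.0, -0.177], [0.0, -1.0, -0.0]]
ft_force: [-0.7, 0.9, -0.2]
opening: 85.2
```

>>> arm_command(
  rows=[
    [3,0,3.9,0],
    [3,0,3.9,0],
    [3,0,3.9,0],
    [3,0,3.8,0],
    [0,0,0,0],
    [0,0,0,0],
  ],
)

```text
time_s: 2.85
ee_pos: [679.7, 178.4, 212.8]
eef_rot: [[-0.18, -0.001, 0.984], [-0.984, 0.0, -0.18], [0.0, -1.0, -0.001]]
ft_force: [0.6, -0.0, -0.4]
opening: 84.9
```

Run:
```python
from h import *
d=shot('wrist','w1'); print(d['T'].round(2))
print(proj(d,(680,178,133)))
```

```text
[[ 9.8000e-01 -1.7000e-01 -5.0000e-02  6.9384e+02]
 [-1.8000e-01 -9.4000e-01 -2.9000e-01  2.5336e+02]
 [-0.0000e+00  2.9000e-01 -9.6000e-01  3.7542e+02]
 [ 0.0000e+00  0.0000e+00  0.0000e+00  1.0000e+00]]
[279.33148492 210.52785696]
```

View pics/w1.png

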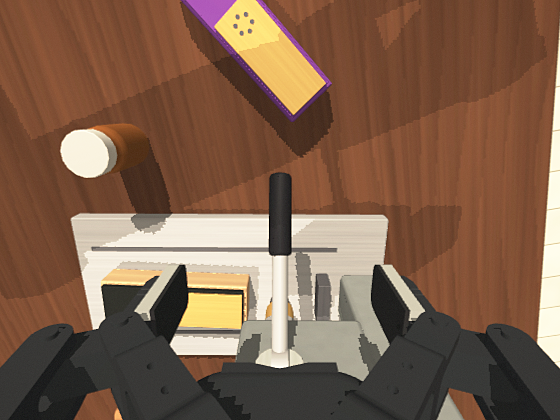

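The wrist view shows the grip centred between the jaws at (281,214), where I predicted (279,210). Going down to grasp.

>>> arm_command(
  rows=[
    [0,2.2,0,0],
    [0,2.2,0,0],
    [0,2.2,0,0],
    [0,2.2,0,0],
    [0,0,0,0],
  ],
)

```text
time_s: 3.52
ee_pos: [679.0, 178.1, 122.4]
eef_rot: [[-0.182, -0.003, 0.983], [-0.983, -0.001, -0.182], [0.001, -1.0, -0.003]]
ft_force: [-0.4, 0.3, 0.1]
opening: 85.3
```

>>> arm_command(
  rows=[
    [0,0,0,0],
    [0,0,0,0],
    [0,0,0,0],
    [0,0,0,0],
    [0,0,0,0],
    [0,0,0,0],
  ],
  fingers=0,
  newtons=30,
)

```text
time_s: 4.28
ee_pos: [680.1, 178.3, 125.5]
eef_rot: [[-0.182, 0.001, 0.983], [-0.983, 0.0, -0.182], [-0.0, -1.0, 0.001]]
ft_force: [-1.7, -0.3, 4.7]
opening: 12.6
```

>>> arm_command(
  rows=[
    [0,0,0,0],
    [0,0,0,0],
  ],
)

```text
time_s: 4.53
ee_pos: [680.1, 178.3, 125.5]
eef_rot: [[-0.183, 0.001, 0.983], [-0.983, 0.0, -0.183], [-0.0, -1.0, 0.001]]
ft_force: [-0.1, -1.2, 5.5]
opening: 12.6
```

Run:
```python
from h import *
print(r.get_obs()['opening'])
a=shot('wrist','w2')['img'];b=shot('scene','s2')['img'][185:315,200:320]
a=a[120:420,140:440];b=cv2.resize(b,None,fx=2.3,fy=2.3,interpolation=cv2.INTER_CUBIC)
b=cv2.copyMakeBorder(b,0,300-b.shape[0],0,0,0)
cv2.imwrite('pics/c2.png',np.hstack([a,b]))
```

```text
12.595052934426315
```

View pics/c2.png

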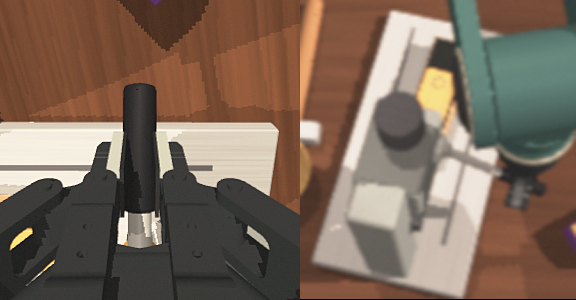

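>>> arm_command(
  rows=[
    [-0.38,-0.83,0,0],
    [-0.38,-0.83,0,0],
    [-0.23,-0.83,0,0],
    [-0.23,-0.83,0,0],
  ],
)

```text
time_s: 5.12
ee_pos: [682.1, 190.6, 158.8]
eef_rot: [[-0.182, -0.0, 0.983], [-0.983, 0.0, -0.182], [-0.0, -1.0, -0.0]]
ft_force: [0.5, -0.0, 0.2]
opening: -0.1
```

The grasp was too high: the pads squeezed off the top of the bar. I'll re-grasp about 11 mm lower with more force.

>>> arm_command(
  rows=[
    [1.2,0,0,0],
    [0,0,0,0],
    [0,0,0,0],
    [0,0,0,0],
    [0,0,0,0],
    [0,0,0,0],
  ],
  fingers=1,
)

```text
time_s: 5.88
ee_pos: [680.0, 178.6, 158.2]
eef_rot: [[-0.182, -0.0, 0.983], [-0.983, -0.0, -0.182], [0.0, -1.0, -0.0]]
ft_force: [0.5, 0.5, 0.5]
opening: 85.5
```

>>> arm_command(
  rows=[
    [0,1.2,0,0],
    [0,1.2,0,0],
    [0,1.2,0,0],
    [0,0.9,0,0],
    [0,0,0,0],
    [0,0,0,0],
  ],
)

```text
time_s: 6.62
ee_pos: [680.2, 178.5, 113.7]
eef_rot: [[-0.182, 0.0, 0.983], [-0.983, 0.0, -0.182], [-0.0, -1.0, 0.0]]
ft_force: [-0.3, 0.0, 1.3]
opening: 85.4
```

>>> arm_command(
  rows=[
    [0,0,0,0],
    [0,0,0,0],
    [0,0,0,0],
    [0,0,0,0],
    [0,0,0,0],
    [0,0,0,0],
  ],
  fingers=0,
  newtons=50,
)

```text
time_s: 7.38
ee_pos: [680.1, 178.4, 113.4]
eef_rot: [[-0.183, 0.0, 0.983], [-0.983, -0.0, -0.183], [-0.0, -1.0, 0.0]]
ft_force: [0.6, -0.3, 1.3]
opening: 16.3
```

>>> arm_command(
  rows=[
    [-0.27,-0.45,0,0],
    [-0.25,-0.45,0,0],
    [-0.23,-0.45,0,0],
    [-0.2,-0.45,0,0],
  ],
)

```text
time_s: 7.88
ee_pos: [681.4, 186.1, 129.8]
eef_rot: [[-0.184, -0.002, 0.983], [-0.983, -0.003, -0.184], [0.003, -1.0, -0.002]]
ft_force: [1.6, -12.7, -9.0]
opening: 16.1
```

>>> arm_command(
  rows=[
    [-0.1,-0.6,0,0],
    [-0.1,-0.6,0,0],
    [-0.1,-0.6,0,0],
    [-0.1,-0.6,0,0],
    [0,-0.6,0,0],
    [0,-0.6,0,0],
  ],
)

```text
time_s: 8.62
ee_pos: [682.2, 190.5, 165.5]
eef_rot: [[-0.183, -0.002, 0.983], [-0.983, -0.002, -0.183], [0.003, -1.0, -0.002]]
ft_force: [3.4, -8.5, -11.9]
opening: 16.3
```

>>> arm_command(
  rows=[
    [0,-0.7,0,0],
    [0,-0.7,0,0],
    [0.05,-0.75,0,0],
    [0.08,-0.75,0,0],
    [0.12,-0.75,0,0],
    [0.2,-0.73,0,0],
    [0.22,-0.73,0,0],
    [0.25,-0.73,0,0],
  ],
)

```text
time_s: 9.62
ee_pos: [680.3, 180.8, 222.6]
eef_rot: [[-0.184, -0.004, 0.983], [-0.983, -0.004, -0.184], [0.004, -1.0, -0.004]]
ft_force: [2.4, -13.5, -18.0]
opening: 15.6
```

>>> arm_command(
  rows=[
    [0.3,-0.6,0,0],
    [0.3,-0.5,0,0],
    [0.3,-0.5,0,0],
  ],
)

```text
time_s: 10.0
ee_pos: [678.6, 173.3, 237.3]
eef_rot: [[-0.183, -0.005, 0.983], [-0.983, -0.001, -0.183], [0.002, -1.0, -0.005]]
ft_force: [16.7, 11.7, -51.9]
opening: 15.7
```

>>> arm_command(
  rows=[
    [0,0.25,0,0],
    [0,0.1,0,0],
  ],
)

```text
time_s: 10.25
ee_pos: [679.0, 173.7, 236.5]
eef_rot: [[-0.183, -0.002, 0.983], [-0.983, -0.001, -0.183], [0.001, -1.0, -0.002]]
ft_force: [5.1, -1.7, -9.3]
opening: 15.6
```

Run:
```python
from h import *
a=shot('top','t3')['img'][90:255,200:360];w=shot('wrist','w3')['img'];b=shot('scene','s3')['img'][185:315,200:330]
f=lambda x:cv2.resize(x,(400,int(x.shape[0]*400/x.shape[1])),interpolation=cv2.INTER_CUBIC)
a,b=f(a),f(b);h=max(a.shape[0],b.shape[0])
p=lambda x:cv2.copyMakeBorder(x,0,h-x.shape[0],0,0,0)
cv2.imwrite('pics/c3.png',np.hstack([p(a),p(b)]));print(a.shape,b.shape)
```

```text
(412, 400, 3) (400, 400, 3)
```

View pics/c3.png

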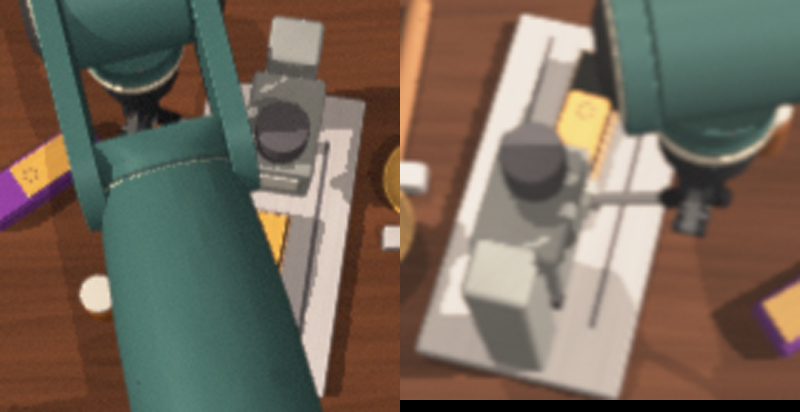

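Lever is up against its end stop: the force rose from 18 to 52 N and then settled. I'll release it and retreat upwards.

>>> arm_command(
  rows=[
    [0,0,0,0],
    [0,0,0,0],
    [0,0,0,0],
    [0,0,0,0],
    [0,0,0,0],
    [0,0,0,0],
  ],
  fingers=1,
)

```text
time_s: 11.15
ee_pos: [679.1, 173.9, 238.3]
eef_rot: [[-0.182, 0.0, 0.983], [-0.983, 0.0, -0.182], [-0.0, -1.0, 0.0]]
ft_force: [0.6, 0.4, -0.0]
opening: 85.3
```

>>> arm_command(
  rows=[
    [0,-3,0,0],
    [0,-4,0,0],
    [0,-4,0,0],
    [0,0,-4,0],
    [0,0,-5,0],
    [0,0,-5,0],
    [0,0,-5,0],
    [0,0,0,0],
  ],
)

```text
time_s: 12.15
ee_pos: [490.1, 209.1, 349.7]
eef_rot: [[-0.181, 0.002, 0.984], [-0.984, 0.001, -0.181], [-0.002, -1.0, 0.002]]
ft_force: [-0.3, 0.2, 0.4]
opening: 85.5
```

Run:
```python
from h import *
np.set_printoptions(precision=2,suppress=True)
o=r.get_obs();print(o['time_s'],o['joint_positions'],o['ee_pos'])
th=-.1832;R=np.array([[np.cos(th),-np.sin(th)],[np.sin(th),np.cos(th)]]);O=np.array([654,36])
t=load('top0');j=onz(t,239,207,90)[:2];print('jar',j,R.T@(j-O))
b=shot('scene','s4');shot('top','t4')
# lever plane bed x=0
def onlev(u,v):
    p,k=ray(b,u,v);n=R[:,0];s=n@(O-p[:2])/(n@k[:2]);q=p+s*k;return R.T@(q[:2]-O),q[2]
hsv=cv2.cvtColor(b['img'],cv2.COLOR_BGR2HSV);m=cv2.inRange(hsv,(0,0,0),(180,255,50));
mm=m[220:290,275:330]
k,l,s,c=cv2.connectedComponentsWithStats(mm)
for i in range(1,k):
    if s[i,4]>25:print(s[i]+[275,220,0,0,0],c[i]+[275,220],onlev(*(c[i]+[275,220])))
a=b['img'][185:315,200:330];cv2.imwrite('pics/c4.png',cv2.resize(a,None,fx=4,fy=4,interpolation=cv2.INTER_CUBIC))
```

```text
12.15 [ 0.36 -0.2   1.53  0.    1.81  0.54] [490.09 209.07 349.73]
jar [514.49 249.09] [-176.    184.11]
[285 247  20   5  88] [294.59 248.91] (array([  0.  , 133.46]), np.float64(248.98645437202913))
```

Lever measured from the scene image at about 1.19 rad. Next I go over the block's free end and turn the jaws across its width.

>>> arm_command(
  rows=[
    [4.5,0,0,0],
    [4.6,0,-0.3,0],
    [4.5,0,0,0],
    [0,0,0,-10],
    [0,0,0,-10],
    [0,0,0,-10],
    [0,0,0,-10],
    [0,0,0,-10],
  ],
)

```text
time_s: 13.25
ee_pos: [465.5, 74.9, 347.7]
eef_rot: [[0.64, -0.001, 0.769], [-0.769, -0.0, 0.64], [-0.001, -1.0, -0.001]]
ft_force: [0.1, -0.5, -0.0]
opening: 85.3
```

>>> arm_command(
  rows=[
    [0,2,0,-10],
    [0,4,0,-10],
    [0,4,0,-10],
    [0,3,0,-10],
    [0,0,0,0],
    [0,0,0,0],
  ],
)

```text
time_s: 14.0
ee_pos: [465.3, 75.2, 219.5]
eef_rot: [[0.982, 0.001, 0.187], [-0.187, 0.0, 0.982], [0.001, -1.0, 0.0]]
ft_force: [-0.9, 0.2, 0.4]
opening: 85.3
```

Run:
```python
from h import *
np.set_printoptions(precision=2,suppress=True)
o=r.get_obs();print(o['time_s'],o['ee_pos'],o['eef_rot'])
d=shot('wrist','w5')
print(proj(d,(462,75.6,62)))
```

```text
14.0 [465.3   75.19 219.52] [[ 0.98  0.    0.19]
 [-0.19  0.    0.98]
 [ 0.   -1.    0.  ]]
[277.9  183.02]
```

View pics/w5.png

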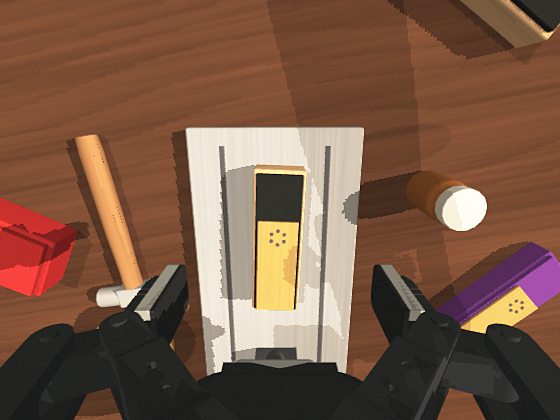

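The wrist view shows the block's loading end from (255,166) to (305,170). The bed's loading-end corners are at (187,128) and (364,128).

Run:
```python
from h import *
np.set_printoptions(precision=1,suppress=True)
d=load('w5')
hsv=cv2.cvtColor(d['img'],cv2.COLOR_BGR2HSV)
c=[onz(d,*p,20) for p in((187,128),(364,128))]
th=-.1832;R=np.array([[np.cos(th),-np.sin(th)],[np.sin(th),np.cos(th)]]);O=np.array([654,36])
for p in c:print('bed corner',p,R.T@(p[:2]-O))
# left/right bed edges by threshold at rows
g=d['img'].min(2)
for v in(140,200,300,340):
    row=np.where(g[v]>120)[0];row=row[(row>170)&(row<380)];u0,u1=row.min()-.5,row.max()+.5
    a,b=onz(d,u0,v,20),onz(d,u1,v,20);print(v,u0,u1,R.T@(a[:2]-O),R.T@(b[:2]-O))
for v in(185,200,250,290):
    r_=hsv[v,240:320];print(v,d['img'][v,246:312,2].tolist() if v in(200,) else '')
for p in((255,170),(305,170),(253,308),(296,310)):
    q=onz(d,*p,62);print('blk',R.T@(q[:2]-O))
```

```text
bed corner [390.8 -13.9  20. ] [-249.7  -97. ]
bed corner [427.7 179.8  20. ] [-248.7  100.2]
140 186.5 362.5 [-236.6  -98.8] [-235.5   99.5]
200 191.5 345.5 [-166.4  -99.3] [-165.4   84.4]
300 200.5 350.5 [-29.1 -99.4] [-27.8  98.9]
340 203.5 347.5 [  34.5 -100.3] [35.9 98.7]
185 
200 [167, 169, 168, 168, 175, 172, 161, 176, 240, 220, 24, 47, 52, 54, 53, 53, 51, 51, 55, 52, 48, 54, 50, 51, 49, 49, 49, 51, 49, 50, 52, 49, 52, 49, 51, 54, 50, 53, 53, 50, 50, 51, 51, 51, 50, 52, 52, 53, 53, 49, 48, 50, 52, 52, 43, 56, 185, 255, 255, 212, 220, 215, 212, 210, 212, 227]
250 
290 
blk [-209.8  -19.4]
blk [-209.5   31.8]
blk [-45.6 -26.3]
blk [-42.5  24.4]
```

>>> arm_command(
  rows=[
    [0,4,0,0],
    [0,4,0,0],
    [0,4,0,0],
    [0,3,0,0],
    [0,2,0,0],
    [0,1.1,0,0],
    [0,0,0,0],
    [0,0,0,0],
  ],
)

```text
time_s: 15.05
ee_pos: [465.2, 75.4, 38.4]
eef_rot: [[0.983, 0.001, 0.183], [-0.183, 0.0, 0.983], [0.001, -1.0, 0.0]]
ft_force: [-0.6, -0.0, -0.1]
opening: 85.6
```

>>> arm_command(
  rows=[
    [0,0,0,0],
    [0,0,0,0],
    [0,0,0,0],
    [0,0,0,0],
    [0,0,0,0],
    [0,0,0,0],
  ],
  fingers=0,
  newtons=30,
)

```text
time_s: 15.8
ee_pos: [466.4, 75.7, 39.8]
eef_rot: [[0.983, 0.005, 0.182], [-0.182, 0.001, 0.983], [0.004, -1.0, 0.002]]
ft_force: [0.0, 1.6, 19.6]
opening: 0.1
```

Run:
```python
from h import *
np.set_printoptions(precision=2,suppress=True)
o=r.get_obs();print(o['time_s'],o['ee_pos'],o['opening'],o['ft_force'],o['joint_positions'])
w=shot('wrist','w6')['img'];a=shot('top','t6')['img'][90:255,240:360]
a=cv2.resize(a,None,fx=2.54,fy=2.54,interpolation=cv2.INTER_CUBIC)[:420]
w=w[:,40:520];a=cv2.copyMakeBorder(a,0,420-a.shape[0],0,0,0);cv2.imwrite('pics/c6.png',np.hstack([w,a]));print(w.shape,a.shape)
```

```text
15.8 [466.37  75.67  39.78] 0.058436502265980544 [ 0.03  1.63 19.56] [ 0.11 -0.24  2.07  0.    1.31 -1.28]
(420, 480, 3) (420, 305, 3)
```

View pics/c6.png

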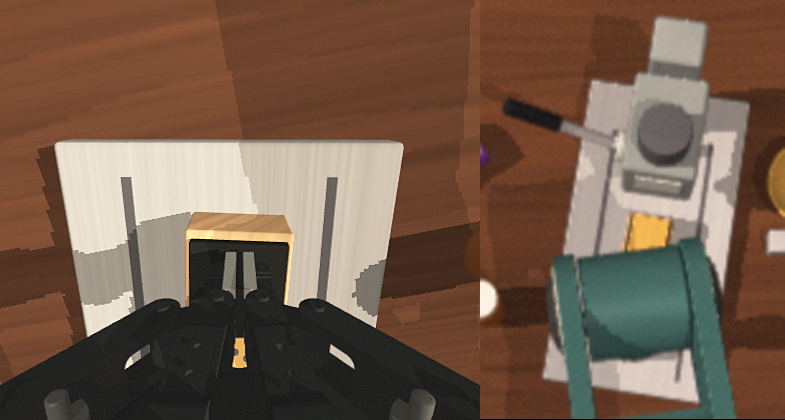

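Run:
```python
from h import *
np.set_printoptions(precision=1,suppress=True)
c=r.camera('wrist');H=np.array(c['hand_eye']);print(H.round(3))
d=load('w6')
for y in(30,20,11,0,-8,-20,-30,-45):
    for x in (-11,11):
        Hi=np.linalg.inv(H);q=Hi@[x,y,0,1];print(y,x,q[:2]/q[2]*d['fl']+[d['cx'],d['cy']],end=' ')
    print()
a=d['img'][200:380,190:370];cv2.imwrite('pics/c7.png',cv2.resize(a,None,fx=3.3,fy=3.3,interpolation=cv2.INTER_CUBIC))
# block end top edge rows -> distance check
```

```text
[[   0.     1.     0.3  -75.4]
 [  -0.    -0.3    1.  -162.6]
 [   1.    -0.     0.     0.5]
 [   0.     0.     0.     1. ]]
30 -11 [277.9 215.1] 30 11 [277.9 246.5] 
20 -11 [277.9 220.3] 20 11 [277.9 253. ] 
11 -11 [277.8 225.4] 11 11 [277.9 259.4] 
0 -11 [277.8 232.3] 0 11 [277.8 268.1] 
-8 -11 [277.7 237.9] -8 11 [277.8 275. ] 
-20 -11 [277.7 247.3] -20 11 [277.8 286.7] 
-30 -11 [277.6 256.3] -30 11 [277.7 297.7] 
-45 -11 [277.5 272.2] -45 11 [277.6 317.2]
```

View pics/c7.png

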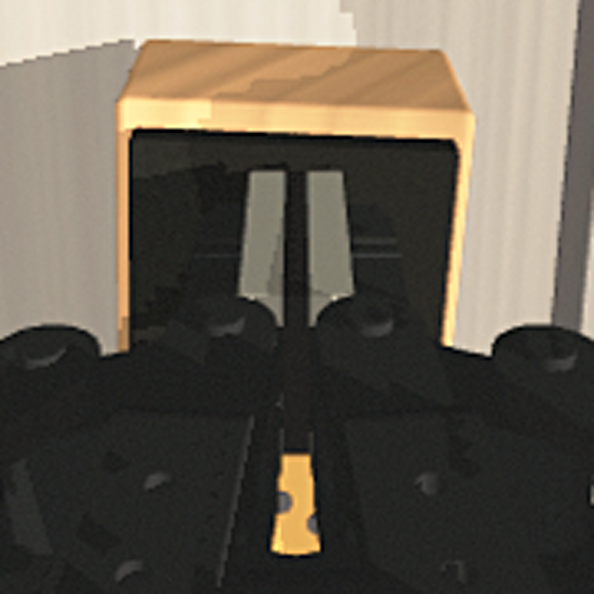

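The picture shows the fingers shut on top of the pitch, so the real fingertips sit about 20 mm farther back than I assumed. The chord the pads took on the lever grip says the same. I'll reopen and go lower in small steps, watching the force.

>>> arm_command(
  rows=[
    [0,0,0,0],
    [0,0,0,0],
    [0,0,0,0],
    [0,0,0,0],
    [0,0,0,0],
    [0,0,0,0],
  ],
  fingers=1,
)

```text
time_s: 16.7
ee_pos: [464.5, 75.4, 37.1]
eef_rot: [[0.983, -0.0, 0.182], [-0.182, -0.0, 0.983], [-0.0, -1.0, -0.0]]
ft_force: [0.5, -0.3, 0.4]
opening: 85.6
```

>>> arm_command(
  rows=[
    [0,0.5,0,0],
    [0,0.5,0,0],
    [0,0.5,0,0],
    [0,0.3,0,0],
    [0,0,0,0],
  ],
)

```text
time_s: 17.32
ee_pos: [464.4, 75.4, 18.9]
eef_rot: [[0.983, -0.001, 0.183], [-0.183, -0.0, 0.983], [-0.0, -1.0, -0.0]]
ft_force: [0.2, -0.2, -0.5]
opening: 85.5
```

>>> arm_command(
  rows=[
    [0,0.2,0,0],
    [0,0.2,0,0],
    [0,0.2,0,0],
  ],
)

```text
time_s: 17.7
ee_pos: [464.5, 75.4, 13.1]
eef_rot: [[0.983, 0.0, 0.182], [-0.182, -0.0, 0.983], [0.0, -1.0, -0.0]]
ft_force: [-0.4, 0.7, -0.6]
opening: 85.2
```

>>> arm_command(
  rows=[
    [0,0.2,0,0],
    [0,0.2,0,0],
    [0,0,0,0],
  ],
)

```text
time_s: 18.08
ee_pos: [464.5, 75.4, 9.0]
eef_rot: [[0.983, -0.0, 0.182], [-0.182, -0.0, 0.983], [-0.0, -1.0, -0.0]]
ft_force: [-0.1, 0.3, 0.9]
opening: 85.5
```

>>> arm_command(
  rows=[
    [0,0.3,0,0],
    [0,0,0,0],
    [0,0,0,0],
    [0,0,0,0],
    [0,0,0,0],
    [0,0,0,0],
  ],
  fingers=0.4,
  newtons=25,
)

```text
time_s: 18.82
ee_pos: [464.4, 75.3, 6.1]
eef_rot: [[0.983, -0.0, 0.183], [-0.183, -0.0, 0.983], [-0.0, -1.0, -0.0]]
ft_force: [-2.1, -2.6, -0.3]
opening: 55.7
```

Gripped: the opening reads 55.7. I'll slide towards the stop.

>>> arm_command(
  rows=[
    [0.5,0,0,0],
    [1,0,-0.1,0],
    [1.2,0,-0.1,0],
    [1.2,0,-0.1,0],
    [1.2,0,-0.1,0],
    [1.2,0,0,0],
    [1,0,0,0],
    [0,0,0,0],
  ],
)

```text
time_s: 19.82
ee_pos: [536.5, 57.9, 6.2]
eef_rot: [[0.983, 0.001, 0.183], [-0.183, -0.0, 0.983], [0.001, -1.0, -0.0]]
ft_force: [2.1, -0.6, -1.3]
opening: 55.9
```

Run:
```python
from h import *
np.set_printoptions(precision=1,suppress=True)
o=r.get_obs();print(o['ee_pos'],o['ft_force'],o['opening'])
w=shot('wrist','w8')
g=w['img'];cv2.imwrite('pics/c8.png',cv2.resize(g[130:330,130:430],None,fx=2.5,fy=2.5,interpolation=cv2.INTER_CUBIC))
```

```text
[536.5  57.9   6.2] [ 2.1 -0.6 -1.3] 55.88786009242178
```

View pics/c8.png

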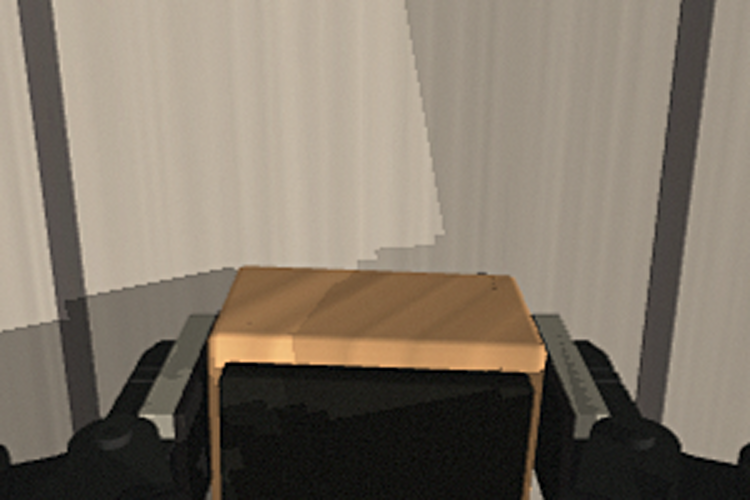

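The block is still yawed about 2° clockwise: its end edge slopes 10 px over 325 px. I'll turn it back and creep to the stop.

>>> arm_command(
  rows=[
    [0,0,0,-1],
    [0.2,0,0,-1],
    [0.3,0,0,0],
    [0.2,0,0,0],
    [0.1,0,0,0],
    [0,0,0,0],
  ],
)

```text
time_s: 20.62
ee_pos: [543.6, 56.9, 6.2]
eef_rot: [[0.989, 0.0, 0.148], [-0.148, 0.0, 0.989], [0.0, -1.0, 0.0]]
ft_force: [-0.2, -0.1, -3.5]
opening: 55.8
```

>>> arm_command(
  rows=[
    [0.1,0,0,0],
    [0.1,0,0,0],
  ],
)

```text
time_s: 20.88
ee_pos: [545.5, 56.6, 6.2]
eef_rot: [[0.989, -0.0, 0.148], [-0.148, -0.0, 0.989], [-0.0, -1.0, -0.0]]
ft_force: [-2.2, 0.1, -2.7]
opening: 56.4
```

>>> arm_command(
  rows=[
    [0.1,0,0,0],
    [0.1,0,0,0],
  ],
)

```text
time_s: 21.12
ee_pos: [545.8, 56.5, 6.1]
eef_rot: [[0.989, -0.004, 0.148], [-0.148, 0.0, 0.989], [-0.004, -1.0, -0.0]]
ft_force: [-26.8, 3.4, 12.4]
opening: 55.6
```

>>> arm_command(
  rows=[
    [-0.1,0,0,0],
    [0,0,0,0],
    [0,0,0,0],
  ],
)

```text
time_s: 21.5
ee_pos: [545.8, 56.5, 6.1]
eef_rot: [[0.989, -0.002, 0.148], [-0.148, 0.0, 0.989], [-0.002, -1.0, -0.0]]
ft_force: [-9.4, 1.1, 2.1]
opening: 55.8
```

```bash
cat >> h.py <<'E'
TH=-.1832;R2=np.array([[np.cos(TH),-np.sin(TH)],[np.sin(TH),np.cos(TH)]]);O2=np.array([654,36.])
def bed(p): return R2.T@(np.array(p)[:2]-O2)
def endedge(f,u0=225,u1=330):
    d=load(f);hsv=cv2.cvtColor(d['img'],cv2.COLOR_BGR2HSV)
    P=[]
    for u in range(u0,u1,5):
        col=hsv[100:340,u]; w=(col[:,1]>90)&(col[:,2]>100)
        # lower end of the wood face: wood->black pitch, long wood run
        k=np.where(w)[0]
        if len(k)>8: P.append((u,k.min()+100-.5,k.max()+100+.5))
    return d,np.array(P)
E
python3 - <<'E'
from h import *
np.set_printoptions(precision=1,suppress=True)
shot('wrist','w9')
for f in('w8','w9'):
    d,P=endedge(f);print(P[::4])
    W=np.array([bed(onz(d,u,v,62)) for u,a,v in P]);B=np.array([bed(onz(d,u,a,20)) for u,a,v in P])
    for X in(W,B):
        c=np.polyfit(X[:,1],X[:,0],1);print(f,'end x at y0',c[1],'yaw deg',-np.degrees(np.arctan(c[0])),np.abs(np.polyval(c,X[:,1])-X[:,0]).max())
E
```

```text
[[225.  237.5 274.5]
 [245.  236.5 275.5]
 [265.  237.5 275.5]
 [285.  238.5 276.5]
 [305.  238.5 277.5]
 [325.  239.5 277.5]]
w8 end x at y0 -134.84027282129023 yaw deg -2.1458063670049734 0.20879514370722063
w8 end x at y0 -132.9663578060993 yaw deg -2.0653720015220487 0.6674935794918326
[[225.  237.5 274.5]
 [245.  236.5 274.5]
 [265.  237.5 275.5]
 [285.  238.5 276.5]
 [305.  238.5 276.5]
 [325.  239.5 277.5]]
w9 end x at y0 -125.38746990744038 yaw deg -0.31846255655926914 0.21694645823777137
w9 end x at y0 -123.54747048449707 yaw deg -0.10540109622266514 0.7210690063227503
```

Home by image: the block's end is at bed x −125.4 (nominal −125), yaw about −0.3°, y about 0. Releasing it, then retreating to the lever.

>>> arm_command(
  rows=[
    [-0.04,0,0,0],
    [0,0,0,0],
    [0,0,0,0],
  ],
)

```text
time_s: 21.92
ee_pos: [545.8, 56.5, 6.2]
eef_rot: [[0.989, -0.001, 0.148], [-0.148, -0.0, 0.989], [-0.001, -1.0, -0.0]]
ft_force: [-6.0, 0.8, -1.2]
opening: 55.8
```

>>> arm_command(
  rows=[
    [0,0,0,0],
    [0,0,0,0],
    [0,0,0,0],
    [0,0,0,0],
    [0,0,0,0],
    [0,0,0,0],
  ],
  fingers=1,
)

```text
time_s: 22.68
ee_pos: [546.1, 56.5, 6.2]
eef_rot: [[0.989, 0.0, 0.148], [-0.148, -0.0, 0.989], [0.0, -1.0, -0.0]]
ft_force: [-0.3, -0.2, -0.4]
opening: 85.1
```

>>> arm_command(
  rows=[
    [0,-1.5,0,0],
    [0,-3,0,0],
    [0,-5,0,0],
    [0,-5,0,0],
    [0,0,0,0],
    [0,0,0,0],
  ],
)

```text
time_s: 23.42
ee_pos: [545.9, 56.5, 151.5]
eef_rot: [[0.989, 0.0, 0.148], [-0.148, 0.0, 0.989], [0.0, -1.0, 0.0]]
ft_force: [0.1, -0.1, -1.3]
opening: 85.5
```

Run:
```python
from h import *
np.set_printoptions(precision=1,suppress=True)
o=r.get_obs();print(o['time_s'],o['ee_pos'])
d=shot('wrist','w10');hsv=cv2.cvtColor(d['img'],cv2.COLOR_BGR2HSV)
th=d['img'].max(2)<75
# pitch region: dark blob near the projected free end
c=proj(d,(*(R2@[-105,0]+O2),62));print('proj pitch',c)
k,l,s,ce=cv2.connectedComponentsWithStats(th.astype(np.uint8));i=l[int(c[1]),int(c[0])];print(i,s[i],ce[i])
for v in range(int(c[1])-10,int(c[1])+11,10):
    row=np.where(l[v]==i)[0];row=row[abs(row-c[0])<40];a,b=[bed(onz(d,u,v,62)) for u in(row.min()-.5,row.max()+.5)];print(v,a,b,(a+b)/2)
for p in((R2@[-125,y]+O2) for y in(-28,28)):print(proj(d,(*p,62)))
P=[]
for u in range(int(c[0])-20,int(c[0])+21,5):
    col=l[:,u]==i;v=np.where(col)[0].min()-.5;P.append(bed(onz(d,u,v,62)))
P=np.array(P);q=np.polyfit(P[:,1],P[:,0],1);print('pitch edge x',q[1],'yaw',-np.degrees(q[0]))
```

```text
23.425 [545.9  56.5 151.5]
proj pitch [277.2 210.6]
100 [ 249  189   60  149 3677] [277.8 225.8]
200 [-113.5  -22.5] [-115.1   25.6] [-114.3    1.6]
210 [-104.7  -23.3] [-106.4   25.3] [-105.6    1. ]
220 [-95.8 -23.2] [-97.5  25.9] [-96.7   1.3]
[243.9 186.2]
[312.1 188.5]
pitch edge x -122.80524735591695 yaw -0.023761446760308783
```

The block stayed home after release: yaw 0.0°, y about +1.3 mm, pitch edge at −122.8, about where it should be. Next I approach the lever from above with shut fingers, to push it down and feel the force.

>>> arm_command(
  rows=[
    [0,-4,0,1],
    [0,-4,0,1],
    [0,-4,0,0],
    [0,-4,0,0],
    [0,0,5,0],
    [0,0,5,0],
    [0,0,5,0],
    [0,0,0,0],
  ],
  fingers=0,
)

```text
time_s: 24.48
ee_pos: [573.3, 206.6, 309.0]
eef_rot: [[0.984, -0.003, 0.179], [-0.179, -0.001, 0.984], [-0.003, -1.0, -0.001]]
ft_force: [-0.4, -0.8, 0.2]
opening: -0.1
```

>>> arm_command(
  rows=[
    [3.7,0,0,0],
    [3.7,0,0,0],
    [3.6,0,0,0],
    [0,0,0,0],
    [0,0,0,0],
  ],
)

```text
time_s: 25.1
ee_pos: [681.2, 183.4, 310.5]
eef_rot: [[0.983, -0.001, 0.183], [-0.183, -0.0, 0.983], [-0.001, -1.0, -0.001]]
ft_force: [-1.1, -0.4, 1.3]
opening: -0.1
```

>>> arm_command(
  rows=[
    [0,1.5,0,0],
    [0,1.5,0,0],
    [0,0.5,0,0],
    [0,0.5,0,0],
  ],
)

```text
time_s: 25.6
ee_pos: [681.4, 184.0, 270.9]
eef_rot: [[0.983, 0.0, 0.182], [-0.182, -0.0, 0.983], [0.0, -1.0, -0.0]]
ft_force: [-0.5, -0.1, -1.1]
opening: 0.3
```

>>> arm_command(
  rows=[
    [0,0.4,0,0],
    [0,0.4,0,0],
  ],
)

```text
time_s: 25.85
ee_pos: [681.7, 184.0, 263.2]
eef_rot: [[0.983, 0.0, 0.182], [-0.182, 0.0, 0.983], [0.0, -1.0, 0.0]]
ft_force: [-0.4, -0.0, -0.3]
opening: -0.0
```

>>> arm_command(
  rows=[
    [0,0.4,0,0],
    [0,0.4,0,0],
  ],
)

```text
time_s: 26.1
ee_pos: [681.8, 184.0, 255.7]
eef_rot: [[0.983, 0.001, 0.182], [-0.182, 0.0, 0.983], [0.001, -1.0, 0.001]]
ft_force: [-0.9, 0.7, 5.4]
opening: -0.4
```

>>> arm_command(
  rows=[
    [0,0.6,0,0],
    [0,0.6,0,0],
    [0,0.6,0,0],
    [0,0.6,0,0],
  ],
)

```text
time_s: 26.6
ee_pos: [681.8, 184.1, 231.8]
eef_rot: [[0.983, 0.001, 0.182], [-0.182, 0.001, 0.983], [0.001, -1.0, 0.001]]
ft_force: [1.1, -0.7, 6.1]
opening: -0.6
```

>>> arm_command(
  rows=[
    [0,0.6,0,0],
    [0,0.6,0,0],
    [0,0.4,0,0],
  ],
)

```text
time_s: 26.98
ee_pos: [681.8, 184.2, 215.7]
eef_rot: [[0.983, 0.001, 0.182], [-0.182, 0.001, 0.983], [0.001, -1.0, 0.001]]
ft_force: [0.3, 2.9, 5.1]
opening: 0.0
```

>>> arm_command(
  rows=[
    [0,0.3,0,0],
    [0,0.3,0,0],
    [0,0.2,0,0],
  ],
)

```text
time_s: 27.35
ee_pos: [681.8, 184.3, 207.8]
eef_rot: [[0.983, 0.001, 0.182], [-0.182, 0.001, 0.983], [0.001, -1.0, 0.001]]
ft_force: [0.7, 3.1, 7.1]
opening: -0.0
```

>>> arm_command(
  rows=[
    [0,0.2,0,0],
    [0,0.2,0,0],
  ],
)

```text
time_s: 27.6
ee_pos: [681.9, 184.3, 203.9]
eef_rot: [[0.983, 0.001, 0.182], [-0.182, 0.001, 0.983], [0.001, -1.0, 0.001]]
ft_force: [0.8, 2.6, 6.4]
opening: -0.1
```

>>> arm_command(
  rows=[
    [0,0.15,0,0],
    [0,0.15,0,0],
  ],
)

```text
time_s: 27.85
ee_pos: [681.9, 184.4, 200.9]
eef_rot: [[0.983, 0.001, 0.182], [-0.182, 0.001, 0.983], [0.001, -1.0, 0.001]]
ft_force: [1.1, 2.1, 5.8]
opening: 0.1
```

>>> arm_command(
  rows=[
    [0,0.1,0,0],
    [0,0.1,0,0],
  ],
)

```text
time_s: 28.1
ee_pos: [681.9, 184.4, 199.0]
eef_rot: [[0.983, 0.001, 0.182], [-0.182, 0.001, 0.983], [0.001, -1.0, 0.001]]
ft_force: [0.5, 1.6, 6.2]
opening: -0.5
```

>>> arm_command(
  rows=[
    [0,0.1,0,0],
    [0,0.1,0,0],
  ],
)

```text
time_s: 28.35
ee_pos: [681.9, 184.3, 196.9]
eef_rot: [[0.983, 0.001, 0.182], [-0.182, 0.001, 0.983], [0.001, -1.0, 0.001]]
ft_force: [1.0, 2.6, 5.1]
opening: -0.2
```

>>> arm_command(
  rows=[
    [0,0.1,0,0],
    [0,0.1,0,0],
  ],
)

```text
time_s: 28.6
ee_pos: [681.9, 184.4, 195.0]
eef_rot: [[0.983, 0.002, 0.182], [-0.182, 0.001, 0.983], [0.001, -1.0, 0.001]]
ft_force: [0.4, 4.0, 6.0]
opening: 0.1
```

Baseline is about 6 N with roughly 0.7 N of noise. I'll carry on in 2 mm steps.

>>> arm_command(
  rows=[
    [0,0.1,0,0],
    [0,0.1,0,0],
  ],
)

```text
time_s: 28.85
ee_pos: [681.9, 184.5, 193.0]
eef_rot: [[0.983, 0.002, 0.182], [-0.182, 0.001, 0.983], [0.001, -1.0, 0.001]]
ft_force: [1.6, 3.5, 6.0]
opening: -0.0
```

>>> arm_command(
  rows=[
    [0,0.1,0,0],
    [0,0.1,0,0],
  ],
)

```text
time_s: 29.1
ee_pos: [682.0, 184.7, 191.4]
eef_rot: [[0.983, 0.002, 0.182], [-0.182, 0.002, 0.983], [0.002, -1.0, 0.002]]
ft_force: [-0.1, 5.8, 8.7]
opening: -0.1
```

>>> arm_command(
  rows=[
    [0,0.1,0,0],
    [0,0.1,0,0],
  ],
)

```text
time_s: 29.35
ee_pos: [682.0, 184.6, 189.4]
eef_rot: [[0.983, 0.002, 0.182], [-0.182, 0.001, 0.983], [0.002, -1.0, 0.002]]
ft_force: [0.8, 3.9, 7.9]
opening: -0.1
```

>>> arm_command(
  rows=[
    [0,0.1,0,0],
    [0,0.1,0,0],
  ],
)

```text
time_s: 29.6
ee_pos: [682.0, 184.8, 187.5]
eef_rot: [[0.983, 0.002, 0.182], [-0.182, 0.002, 0.983], [0.002, -1.0, 0.002]]
ft_force: [-0.1, 5.6, 8.6]
opening: 0.1
```

Fz stepped from 6.0 to about 8.4 N at TCP z ≈ 192, so the nose has touched. Going 2 mm further should put it at about 7.5 N.

>>> arm_command(
  rows=[
    [0,0.1,0,0],
    [0,0.1,0,0],
  ],
)

```text
time_s: 29.85
ee_pos: [682.1, 185.0, 185.7]
eef_rot: [[0.983, 0.003, 0.182], [-0.182, 0.002, 0.983], [0.002, -1.0, 0.003]]
ft_force: [0.5, 6.9, 9.6]
opening: 0.2
```

>>> arm_command(
  rows=[
    [0,0,0,0],
    [0,0,0,0],
  ],
)

```text
time_s: 30.1
ee_pos: [682.0, 184.7, 185.5]
eef_rot: [[0.983, 0.002, 0.182], [-0.182, 0.002, 0.983], [0.002, -1.0, 0.002]]
ft_force: [0.7, 5.6, 8.3]
opening: 0.1
```

Run:
```python
from h import *
o=r.get_obs();print(o['time_s'],o['ee_pos'],o['ft_force'])
b=shot('scene','s11')
def onlev(u,v):
    p,k=ray(b,u,v);n=R2[:,0];s=n@(O2-p[:2])/(n@k[:2]);q=p+s*k;return bed(q),q[2]
a=b['img'][215:295,225:325];cv2.imwrite('pics/c11.png',cv2.resize(a,None,fx=7,fy=7,interpolation=cv2.INTER_CUBIC))
```

```text
30.1 [682.04150201 184.7091298  185.52320465] [0.67802308 5.59017481 8.27017023]
```

>>> arm_command(
  rows=[
    [0,-0.5,0,0],
    [0,-2,0,0],
    [0,-4,0,0],
    [0,-4,0,0],
    [0,0,4,0],
    [-3,0,4,0],
    [-4,0,3,0],
    [-4,0,0,0],
  ],
)

```text
time_s: 31.15
ee_pos: [592.4, 313.9, 289.8]
eef_rot: [[0.983, -0.0, 0.181], [-0.181, 0.0, 0.983], [-0.0, -1.0, 0.0]]
ft_force: [0.1, 0.1, 0.3]
opening: -0.2
```

Run:
```python
from h import *
np.set_printoptions(precision=2,suppress=True)
o=r.get_obs();print(o['time_s'],o['ee_pos'],o['ft_force'])
b=shot('scene','s12');t=shot('top','t12')
def onlev(u,v):
    p,k=ray(b,u,v);n=R2[:,0];s=n@(O2-p[:2])/(n@k[:2]);q=p+s*k;return bed(q),q[2]
hsv=cv2.cvtColor(b['img'],cv2.COLOR_BGR2HSV);m=cv2.inRange(hsv,(0,0,0),(180,255,50))[225:290,275:330]
k,l,s,c=cv2.connectedComponentsWithStats(m)
for i in range(1,k):
    if s[i,4]>25:
        q=onlev(*(c[i]+[275,225]));print(s[i],c[i]+[275,225],q,'lever',.6+np.arctan2(q[1]-190,q[0][1]-45))
f=lambda x:cv2.resize(x,None,fx=3,fy=3,interpolation=cv2.INTER_CUBIC)
A=f(b['img'][185:315,190:320]);B=f(t['img'][90:255,240:360])[:390]
cv2.imwrite('pics/c12.png',np.hstack([A,cv2.copyMakeBorder(B,0,390-B.shape[0],0,0,0)]))
```

```text
31.15 [592.38 313.93 289.75] [0.12 0.13 0.27]
[16 32 20  5 27] [299.74 258.96] (array([  0.  , 150.48]), np.float64(180.88247315135413)) lever 0.513772805427918
```

View pics/c12.png

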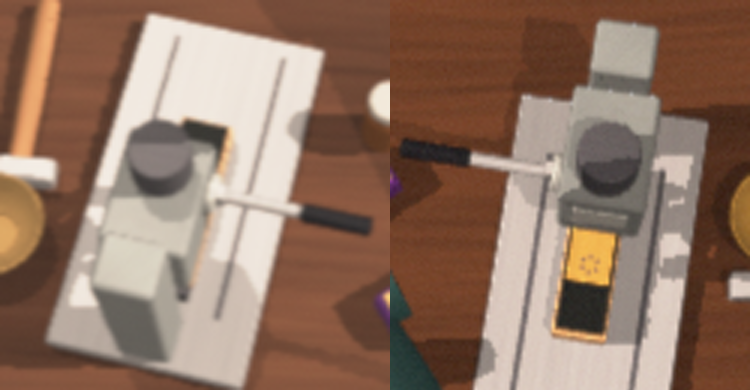

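The final view shows the block home under the head, and the hammer, bowl and jar unmoved. The lever is near level, with its grip at scene (291,256) to (314,260) and top (244,140) to (267,142). I'll triangulate that angle as a cross-check.

Run:
```python
from h import *
np.set_printoptions(precision=1,suppress=True)
b,t=load('s12'),load('t12')
def onlev(d,u,v):
    p,k=ray(d,u,v);n=R2[:,0];s=n@(O2-p[:2])/(n@k[:2]);q=p+s*k;return bed(q)[1]-45,q[2]-190
# predicted grip end points for lever values, in scene and in top
for v in(.4,.5,.6,.7,.8):
    th=v-.6;o=[]
    for d in(b,t):
        for rr in(80,145):
            p=R2@[0,45+rr*np.cos(th)]+O2;o.append(proj(d,(*p,190+rr*np.sin(th))))
    print(v,*o)
for f in('s12','s4','scene0'):
    d=load(f);g=cv2.cvtColor(d['img'],cv2.COLOR_BGR2GRAY)
    m=np.zeros_like(g);m[240:275,280:325]=g[240:275,280:325]<48
    k,l,s,c=cv2.connectedComponentsWithStats(m.astype(np.uint8));i=1+s[1:,4].argmax()
    ys,xs=np.where(l==i);print(f,s[i],c[i],np.degrees(np.arctan(np.polyfit(xs,ys,1)[0])))
for f in('t12',):
    d=load(f);g=cv2.cvtColor(d['img'],cv2.COLOR_BGR2GRAY);m=np.zeros_like(g);m[130:155,235:275]=g[130:155,235:275]<40
    k,l,s,c=cv2.connectedComponentsWithStats(m);i=1+s[1:,4].argmax();ys,xs=np.where(l==i);print(f,s[i],c[i])
    print(tri(load('s12'),(302.3,258),d,c[i]))
```

```text
0.4 [289.9 257.6] [312.5 264.2] [267.3 144.3] [245.4 142.4]
0.5 [290.4 256.7] [313.7 262.8] [266.8 143.4] [244.1 140.8]
0.6 [290.6 255.8] [314.4 261.1] [266.5 142.5] [243.3 139.2]
0.7 [290.6 254.8] [314.6 259.3] [266.5 141.7] [243.  137.6]
0.8 [290.2 253.7] [314.3 257.4] [266.7 140.8] [243.3 136.1]
s12 [291 257  19   5  27] [299.  258.9] 13.02919480794364
s4 [285 247  20   5  91] [294.8 249. ] 0.207640974229329
scene0 [288 262  16   7  18] [295.2 264.9] 22.908570586236163
t12 [244 136  22   9 107] [254.1 140.3]
(array([682.9, 191.4, 194.5]), np.float64(2.4738940221644574))
```

Run:
```python
from h import *
# bystander check: compare top pictures around hammer, bowl, jar
a,b=load('top0')['img'],load('t12')['img']
for n,(y,x) in dict(hammer=(slice(175,255),slice(350,388)),bowl=(slice(140,185),slice(350,392)),jar=(slice(196,220),slice(228,252))).items():
    s,_=cv2.phaseCorrelate(a[y,x].mean(2).astype(np.float32),b[y,x].mean(2).astype(np.float32));print(n,np.round(s,2))
print(r.finish_job())
```

```text
hammer [0.1  0.16]
bowl [0.6 0.6]
jar [-4.71  5.72]
the job is handed in; nothing more can be done
None
```

Run:
```python
from h import *
for f in('scene0','s3','s4','s12'):
    g=load(f)['img'].min(2)[205:240,305:340]>170
    k,l,s,c=cv2.connectedComponentsWithStats(g.astype(np.uint8));i=1+s[1:,4].argmax();print(f,s[i,4],c[i]+[305,205])
```

```text
scene0 152 [320.16447368 218.15131579]
s3 16 [324.    221.875]
s4 132 [320.0530303  218.35606061]
s12 135 [320.08888889 218.34814815]
```

I raised the lever to its end stop and slid the block home. Then I lowered the lever until the nose touched, went about 6 mm further at the grip, lifted clear, and handed the job in at about 31 s.

**Checks that agreed**
- **Lever up:** it read about 1.19 rad in the scene image, and the force jumped when it reached the end stop.
- **Block:** its free end was at bed x about −125.4 mm (home is −125). After release it was 1.3 mm off centre with no measurable yaw. The push met the stop at about 27 N.
- **Nose force:** the push on the lever stepped from about 6 N to 8–9.6 N at touch. That puts roughly 5–8 N on the nose. I inferred this from the push on the lever, since nothing measures the nose directly.

**What failed or disagreed**
- **First lever grasp:** it slipped off the bar, because the fingertips sit about 20 mm farther back than I took from the description.
- **First block grasp:** for the same reason the fingers shut on top of the block, with about 20 N upward on the wrist. Both grasps were redone lower.
- **Lever force peak:** the wrist force briefly reached about 52 N at the upper end stop. The pads were gripping the lever, so I don't think this counts as the arm or gripper body pressing on something.
- **Final lever angle:** a sparse colour mask said 0.51 rad, triangulation about 0.64 and the fingertip height about 0.69. The touch point this implies is within the given range.
- **Jar:** a top-view check suggested it had shifted about 5 px, probably because the arm was in that view. In the scene camera its lid moved less than 0.3 px from start to end. The hammer and bowl moved less than 1 px.

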